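Unstack the first-aid boxes onto their colour trays

ROBOT

A 7-joint arm with a two-finger parallel gripper is mounted at the origin on the work surface. World frame = base frame: x ahead of the robot, y to its left, z up, the work surface at z = 0. Lengths are in m, angles in rad, forces in N, time in s.
With the tool pointing down it reaches from about 0.425 to 0.825 m from the base axis. Payload 3.6 kg.
Tool frame: the origin (TCP) lies midway between the tips of the shut fingers; the grasp point (between the pads) lies 19 mm behind it; z points along the fingers, y is the line along which they close (so a half turn about z gives the same grasp; the last joint's range is limited). The gripper opens to 93 mm and grips with 3 to 60 N. Pads are 15 mm wide; open, the fingers measure 128 mm over their backs; the gripper's body (75 mm by 188 mm) begins 65 mm behind the grasp point.
Start: joints at [1.292, 0.615, -0.013, 1.423, 0.008, 1.103, -0.04], TCP at [0.163, -0.629, 0.219] pointing down, gripper open.
Joint ranges: [-3.12, 3.12], [-0.3, 2.06], [-1.34, 1.32], [0.26, 2.42], [-1.36, 4.5], [0.01, 1.98], [-2.84, 2.84]. Speed limits (rad/s): [2.79, 2.79, 3.14, 3.14, 3.14, 3.14, 3.14].

INTERFACE

Orientations are given as a rotation vector (axis times angle).
In Python, from bench import bot gives the robot as it stands. Calls block until the motion is done:
- bot.movep(position, orientation): joint-space move of the TCP to a pose.
- bot.move_linear(position, feed=0.15, attitude=None): straight line of the TCP; attitude=None keeps the orientation; feed is the mean speed in m/s.
- bot.movej(angles): joint-space move.
- bot.let_go() and bot.grab(): open the fingers fully, or close them until they stop; the grip force is fixed at half the most.
- bot.wait(seconds).
- bot.ik(position, orientation): joint angles nearest the present ones, or None.
- bot.observe(): the state.
- bot.capture(name): name is "scene" or "top"; returns (picture, depth): 480x640x3 uint8, red, green, blue; 480x640 float32, m along the optical axis (not along the pixel's ray), 0 where there is no reading.
- bot.get_calibration(name): a dict with "intrinsics" (3x3 intrinsics, pixels), "cam_to_world" (4x4, takes a point from camera to world coordinates). Camera axes: x right, y down, z forward; pixel columns grow to the right and rows downward; lengths in m; the calibration is good to about 2 mm. A picture is of the moment at which its call begins. get_calibration takes no time and is no camera call.
A pose or a line that the arm cannot do raises bot.IKError and nothing moves.
- bot.job_done(): hands the job in; it is judged then, once.
The state is a dict: "clock": time; "joint_pos": joint angles; "qvel": joint speeds; "joint_torque": joint torques, N m; "position": TCP position; "tcp_rot": TCP orientation; "ft_force": force on the tool from outside, world axes, zero at the start; "torque": the same for the moment, N m; "gripper_width": opening from 0.0 (shut) to 1.0 (fully open); "grip_force": force on a finger pad.
Only numpy, scipy, OpenCV 4.12 (cv2) and the standard library are available. Lean on these libraries where they do the work, as an engineer would, in place of code of your own. Each camera call takes 0.05 s, during which the arm holds its last target. There are 200 camera calls.

TASK

In the kindergarten's health corner, take the two stacks of first-aid boxes apart and put each thing away in the tray of its own lid colour: the red and blue cases, the green and lilac boxes, and the white-lidded salve jar in the white tray. Each must end upright, lying flat on its tray's floor inside the rim. Keep everything upright on the way, and set things down rather than dropping them.

Things in the scene. Friction and masses are not known exactly. Their poses are not given: they have to be found in the camera images.
- red_case: Loose oblong first-aid case, aluminium body with a red lid marked with a white cross, 110 mm along its own x, 54 mm along its y, 46 mm high, 0.28 kg, straight sides. Stands flat on the table at the bottom of one of the two stacks. Origin: centre of its underside; z up.
- blue_case: Loose oblong first-aid case, aluminium body with a plain blue lid, 110 mm along its own x, 54 mm along its y, 46 mm high, 0.28 kg, straight sides. Stands flat on the table at the bottom of one of the two stacks. Origin: centre of its underside; z up.
- green_box: Loose plaster box, white plastic body with a green lid, 80 mm along its own x, 48 mm along its y, 42 mm high, 0.15 kg, straight sides. At the start it lies, perhaps askew, on the red or the blue case, and always carries the salve jar on top. Origin: centre of its underside; z up.
- lilac_box: Loose plaster box, white plastic body with a lilac lid, 80 mm along its own x, 48 mm along its y, 42 mm high, 0.15 kg, straight sides. At the start it lies, perhaps askew, on the red or the blue case (the one without the green box), with nothing on it. Origin: centre of its underside; z up.
- salve_jar: Loose small round salve jar, amber glass with a white lid, 46 mm in diameter, 42 mm high, 0.08 kg, straight sides. At the start it stands on the green box, at the top of the taller stack. Origin: centre of its underside; z up.
- red_tray: Fixed shallow red tray, open on top: inside 132 mm along its x by 76 mm along its y, so 11 mm free on every side of its case; floor 3 mm thick, rim 9 mm high over the table (6 mm over the floor), walls 4 mm thick. Origin: centre of its underside, at table height; z up.
- blue_tray: Fixed shallow blue tray, open on top: inside 132 mm along its x by 76 mm along its y, so 11 mm free on every side of its case; floor 3 mm thick, rim 9 mm high over the table (6 mm over the floor), walls 4 mm thick. Origin: centre of its underside, at table height; z up.
- green_tray: Fixed shallow green tray, open on top: inside 102 mm along its x by 70 mm along its y, so 11 mm free on every side of its box; floor 3 mm thick, rim 9 mm high over the table (6 mm over the floor), walls 4 mm thick. Origin: centre of its underside, at table height; z up.
- lilac_tray: Fixed shallow lilac tray, open on top: inside 102 mm along its x by 70 mm along its y, so 11 mm free on every side of its box; floor 3 mm thick, rim 9 mm high over the table (6 mm over the floor), walls 4 mm thick. Origin: centre of its underside, at table height; z up.
- white_tray: Fixed shallow white, square tray, open on top: inside 68 mm along its x by 68 mm along its y, so 11 mm free on every side of its jar; floor 3 mm thick, rim 9 mm high over the table (6 mm over the floor), walls 4 mm thick. Origin: centre of its underside, at table height; z up.
Not all that is in view belongs to the job. Leave any pink or yellow look-alike of the blue_case alone.

How it is judged:
By the outcome, as a careful person would: the job done as asked, in the order asked, and still so for the second after the job is handed in, with the robot touching nothing.
It also fails if it takes over 128 s, if anything falls off the work surface, if the arm or the gripper's body presses on something with over 40 N, if the wrist force passes 120 N, or if a joint passes its speed limit or range.

## Working session

There is one attempt and no reset: what is moved stays moved. The work goes in short steps, each a Python script; the robot and the scene stay as the last script left them, time stands still between calls to the robot, and variables do not carry over. Pictures are saved under pics/ and viewed, at most 14 in all, crops included, and the job is handed in when it is done.

```bash
mkdir -p pics; ls
python3 - <<'E'
from bench import bot
import cv2,numpy as np
for n in("top","scene"):
    p,d=bot.capture(n); cv2.imwrite(f"pics/{n}0.png",p[:,:,::-1]); np.savez(f"{n}0.npz",p=p,d=d)
    c=bot.get_calibration(n); print(n,c["intrinsics"],c["cam_to_world"])
print(bot.observe())
E
```

```text
pics
top [[594.49478114   0.         321.01005587]
 [  0.         594.49478114 238.8081693 ]
 [  0.           0.           1.        ]] [[ 2.00803513e-02 -9.93495646e-01  1.12085600e-01  3.20361824e-01]
 [-9.99795869e-01 -2.02044550e-02  2.86766156e-05 -2.66855980e-03]
 [ 2.23613836e-03 -1.12063296e-01 -9.93698555e-01  1.53061986e+00]
 [ 0.00000000e+00  0.00000000e+00  0.00000000e+00  1.00000000e+00]]
scene [[511.26994992   0.         317.9267276 ]
 [  0.         511.26994992 234.59889158]
 [  0.           0.           1.        ]] [[-0.5725582   0.46225607 -0.67712364  1.2449137 ]
 [ 0.8198518   0.32733531 -0.46978146  0.51943632]
 [ 0.00448715 -0.82411827 -0.56639999  0.72658488]
 [ 0.          0.          0.          1.        ]]
{'clock': 0.1, 'joint_pos': array([ 1.29151394,  0.61582365, -0.01255127,  1.4247356 ,  0.00810768,
        1.10342095, -0.04040413]), 'qvel': array([-0.00056703, -0.00246827, -0.00081555, -0.00322195, -0.00211279,
        0.00070071, -0.00163907]), 'joint_torque': array([ 9.80092227e-04, -4.60040867e+01,  2.10197512e-01, -1.66243368e+01,
       -6.11569430e-02,  1.69079209e-02,  1.05109700e-04]), 'position': array([ 0.16235812, -0.62865309,  0.21759749]), 'tcp_rot': array([-3.11424107e+00, -3.95740252e-01,  5.77646827e-04]), 'ft_force': array([ 0.72519291, -0.02966027, -0.03910673]), 'torque': array([-0.01965372, -0.01528013,  0.02208337]), 'grip_force': 0.0, 'gripper_width': 0.9981205385562449}
```

View pics/top0.png

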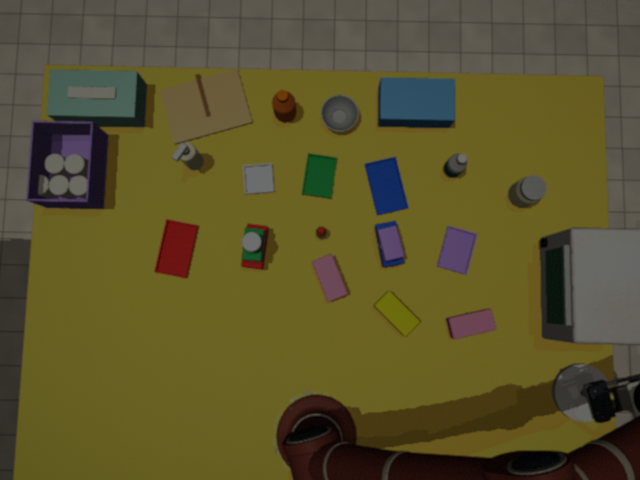

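View pics/scene0.png

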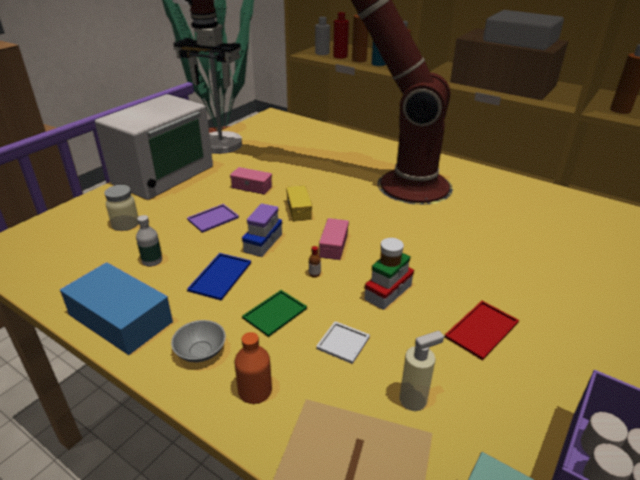

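Top view: red tray (177,248), white (259,178), green (320,176), blue (386,185) and lilac (457,250). Stack A is jar/green/red at (254,246) and stack B is lilac/blue at (390,244). The look-alikes to leave alone are pink at (330,278) and (472,323), and yellow at (397,313). The big blue box at (417,102) is clutter. The microwave at about (590,290) lies on the way out from the start pose, so I'll measure heights too.

```bash
cat > h.py <<'E'
from bench import bot
import cv2,numpy as np
from scipy.spatial.transform import Rotation as R
# hue ranges (OpenCV, 0..179) with minimum saturation
HUE=dict(red=(-8,6,150),green=(50,80,120),blue=(112,126,150),lilac=(127,145,60))
def world(d,n="top"):
    c=bot.get_calibration(n);K=c["intrinsics"];T=c["cam_to_world"]
    v,u=np.mgrid[:480,:640]
    P=np.stack([(u-K[0,2])*d/K[0,0],(v-K[1,2])*d/K[1,1],d],-1)
    W=P@T[:3,:3].T+T[:3,3]; W[d==0]=np.nan
    return W
def look():
    p,d=bot.capture("top"); return p,world(d)
def mask(p,col):
    h=cv2.cvtColor(p,cv2.COLOR_RGB2HSV).astype(int)
    if col=="white": return (h[...,1]<60)&(h[...,2]>120)
    a,b,s=HUE[col]; H=(h[...,0]+20)%180-20
    return (H>=a)&(H<=b)&(h[...,1]>s)&(h[...,2]>50)
def rect(p,W,col,win,zr):
    """world centre, long-axis yaw, size, height of coloured patch in window (u0,v0,u1,v1), z range"""
    m=mask(p,col)&(W[...,2]>zr[0])&(W[...,2]<zr[1]); k=np.zeros_like(m)
    k[win[1]:win[3],win[0]:win[2]]=1; m&=k
    n,l,s,_=cv2.connectedComponentsWithStats(m.astype(np.uint8))
    q=W[l==1+np.argmax(s[1:,4])]
    (c,s,a)=cv2.minAreaRect((q[:,:2]*1000).astype(np.float32))
    if s[0]<s[1]: s=s[::-1]; a+=90
    a=(a+90)%180-90
    return np.array(c)/1000,np.radians(a),np.round(s),np.median(q[:,2])
E
python3 - <<'E'
from h import *
z=np.load("top0.npz");p=z["p"];W=world(z["d"])
print("table",np.nanmedian(W[330:400,100:250,2]))
for n,w in dict(microwave=(545,230,640,340),gripper=(560,360,640,430),pump=(170,140,205,172),jar=(510,175,548,205),smallb=(312,224,330,240),bottle=(270,88,298,122),yellow=(375,290,420,335),drkbottle=(445,150,470,178)).items():
    q=W[w[1]:w[3],w[0]:w[2]].reshape(-1,3);q=q[q[:,2]>.015]
    print(n,np.nanpercentile(q,1,0).round(3),np.nanpercentile(q,99,0).round(3))
for n,c,w,zr in [("redT","red",(150,210,205,285),(-.01,.02)),("whiteT","white",(236,155,282,202),(-.01,.02)),("greenT","green",(295,145,345,205),(-.01,.02)),("blueT","blue",(355,150,415,220),(-.01,.02)),("lilacT","lilac",(430,220,485,280),(-.01,.02)),
 ("redC","red",(235,215,280,275),(.03,.06)),("greenB","green",(235,215,280,275),(.075,.1)),("jar","white",(235,215,280,275),(.115,.15)),("blueC","blue",(370,215,412,272),(.03,.06)),("lilacB","lilac",(370,215,412,272),(.075,.1))]:
    try: print(n,rect(p,W,c,w,zr))
    except Exception as e: print(n,e)
cv2.imwrite("pics/crop.png",cv2.resize(np.hstack([p[150:340,225:345],p[150:340,355:495]])[:,:,::-1],None,fx=3,fy=3,interpolation=cv2.INTER_CUBIC))
E
```

```text
table 0.0008541738615854833
microwave [ 0.26  -0.714  0.04 ] [ 0.503 -0.553  0.207]
gripper [ 0.057 -0.708  0.016] [ 0.192 -0.459  0.63 ]
pump [0.661 0.308 0.02 ] [0.711 0.352 0.153]
jar [ 0.586 -0.549  0.019] [ 0.649 -0.486  0.107]
smallb [ 0.493 -0.015  0.017] [0.52  0.01  0.081]
bottle [0.8   0.07  0.021] [0.85  0.125 0.136]
yellow [ 0.258 -0.244  0.034] [ 0.356 -0.145  0.054]
drkbottle [ 0.661 -0.362  0.019] [ 0.703 -0.317  0.126]
redT (array([0.45997122, 0.36856982]), np.float64(-0.17604213858918086), array([135.,  84.]), np.float64(0.0043595789301467125))
whiteT attempt to get argmax of an empty sequence
greenT (array([0.65808264, 0.00562275]), np.float64(-0.13690405689326737), array([108.,  76.]), np.float64(0.004253760920955418))
blueT (array([ 0.57467358, -0.14405881]), np.float64(0.21919292161281442), array([11.,  1.]), np.float64(0.00777906703779685))
lilacT (array([ 0.47107492, -0.35240948]), np.float64(-0.2569697451622907), array([108.,  77.]), np.float64(0.004803999040841056))
redC (array([0.42079562, 0.16863657]), np.float64(1.489034884484483), array([51., 16.]), np.float64(0.04704992426779109))
greenB (array([0.43939752, 0.16596864]), np.float64(1.4243781269073212), array([46., 23.]), np.float64(0.08880507255228687))
jar attempt to get argmax of an empty sequence
blueC (array([ 0.4493201, -0.1550603]), np.float64(0.2516720852533642), array([33.,  4.]), np.float64(0.04424950945782591))
lilacB (array([ 0.4772316 , -0.17227115]), np.float64(0.25393742001085606), array([80., 48.]), np.float64(0.0887903045157784))
```

View pics/crop.png

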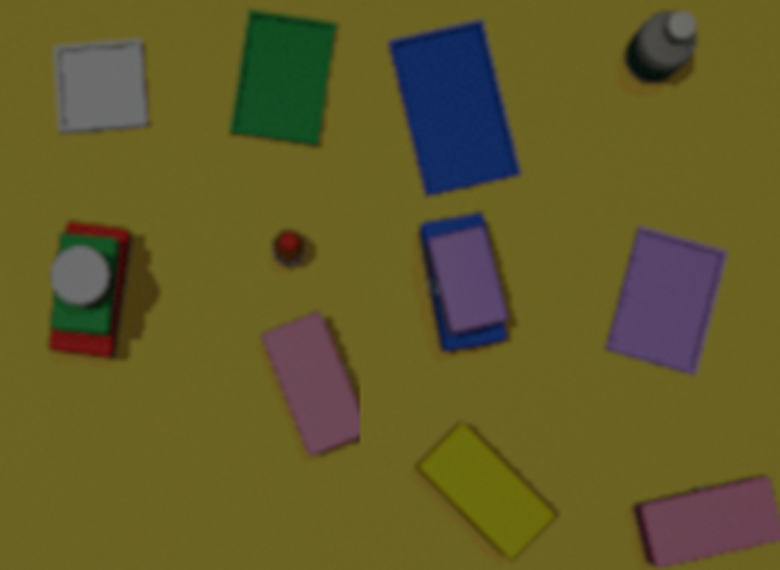

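Crop: stack A is white jar on green box on red case, and stack B is lilac box on plain blue case. The pink and yellow ones stand alone and stay untouched. Next I fix the white and blue thresholds, then move up and over to the jar.

```bash
cat >> h.py <<'E'
HUE["blue"]=(105,126,150)
def rectz(W,win,zr):
    q=W[win[1]:win[3],win[0]:win[2]].reshape(-1,3); q=q[(q[:,2]>zr[0])&(q[:,2]<zr[1])]
    return cv2.minAreaRect((q[:,:2]*1000).astype(np.float32)),np.median(q[:,2])
def rv(a): return (R.from_euler("z",a)*R.from_euler("x",np.pi)).as_rotvec()
def go(x,y,z,a):
    """joint move above a place, with the half-turn variant needing least wrist turn"""
    q0=bot.observe()["joint_pos"]; best=None
    for b in (a,a+np.pi):
        q=bot.ik([x,y,z],rv(b))
        if q is not None and (best is None or abs(q-q0).max()<best[0]): best=(abs(q-q0).max(),b)
    bot.movep([x,y,z],rv(best[1])); return best[1]
def st(t=""):
    o=bot.observe(); print(t,round(o["clock"],1),o["position"].round(4),o["ft_force"].round(1),round(o["gripper_width"]*93,1),round(o["grip_force"],1))
E
python3 - <<'E'
from h import *
p,W=look(); h=cv2.cvtColor(p,cv2.COLOR_RGB2HSV)
print("white tray",h[178,259],"blue",h[185,386],"tbl",h[340,200],"jar",h[242,252])
print("blueT",rect(p,W,"blue",(355,150,415,220),(-.01,.02)))
m=(h[...,1]<100); m[:155]=0;m[202:]=0;m[:,:236]=0;m[:,282:]=0
q=W[m]; print("whiteT",cv2.minAreaRect((q[:,:2]*1000).astype(np.float32)),np.median(q[:,2]),m.sum())
print("jar",rectz(W,(225,205,285,280),(.12,.15)))
print("redC",rect(p,W,"red",(235,215,280,275),(.03,.06)))
print("blueC",rect(p,W,"blue",(370,215,412,272),(.03,.06)))
x,y,_=bot.observe()["position"]
bot.move_linear([x,y,.38],feed=.25); st("lift")
go(.44,.166,.30,-.1); st("over")
print(bot.observe()["joint_pos"].round(2))
E
```

```text
white tray [ 90   2 108] blue [110 215  96] tbl [ 27 173 106] jar [ 60   2 109]
blueT (array([ 0.6353183 , -0.16879489]), np.float64(0.2651364451583164), array([137.,  81.]), np.float64(0.004316950469928749))
whiteT ((649.143310546875, 164.3421173095703), (82.79805755615234, 75.6708984375), 8.328017234802246) nan 896
jar (((469.24053955078125, 160.6935577392578), (44.7358283996582, 42.98009490966797), 2.7668702602386475), np.float64(0.13042769074730232))
redC (array([0.42084421, 0.16828656]), np.float64(1.4798612266355415), array([50., 15.]), np.float64(0.04640678759330963))
blueC (array([ 0.43754919, -0.17397191]), np.float64(1.198128344393258), array([63., 34.]), np.float64(0.046760616621582596))
lift 0.9 [ 0.1623 -0.6281  0.3784] [-0.2  0.1 -0.8] 93.2 0.0
over 3.9 [0.4406 0.1651 0.2999] [-0.6  0.2 -1.1] 93.0 0.0
[ 0.24  0.36 -0.89  1.77  0.3   1.16  0.72]
```

```bash
cat >> h.py <<'E'
def pick(x,y,zb,a,grip=.030,zt=.27):
    """grasp object whose underside is at zb, raise to zt"""
    b=go(x,y,zb+.13,a); bot.move_linear([x,y,zb+grip-.019],feed=.15); bot.grab(); st("grab")
    bot.move_linear([x,y,zt],feed=.15); st("up"); return b
def place(x,y,a,grip=.030,zt=.27):
    go(x,y,zt,a); z=.003+grip-.019
    bot.move_linear([x,y,z+.025],feed=.18); bot.move_linear([x,y,z+.0008],feed=.04); bot.wait(.2); st("down")
    bot.let_go(); bot.wait(.2); bot.move_linear([x,y,.15],feed=.18); st("free")
E
python3 - <<'E'
from h import *
z=np.load("top0.npz");p=z["p"];W=world(z["d"]);h=cv2.cvtColor(p,cv2.COLOR_RGB2HSV)
m=(h[...,1]<80)&(W[...,2]<.02)&(W[...,2]>-.01); m[:160]=0;m[197:]=0;m[:,:240]=0;m[:,:]&=True;m[:,278:]=0
q=W[m]; r=cv2.minAreaRect((q[:,:2]*1000).astype(np.float32)); print(r,np.median(q,0))
wx,wy=np.array(r[0])/1000; a=np.radians(r[2]); a=(a+np.pi/4)%(np.pi/2)-np.pi/4
pick(.469,.161,.088,a)
place(wx,wy,a)
p,W=look(); cv2.imwrite("pics/a.png",cv2.resize(p[130:300,140:360,::-1],None,fx=3,fy=3))
print("redC",rect(p,W,"red",(235,215,280,275),(.03,.06)))
print("greenB",rect(p,W,"green",(235,215,280,275),(.075,.1)))
print("jar",rectz(W,(230,140,285,200),(.035,.055)))
E
```

```text
((648.06787109375, 165.07928466796875), (78.09754180908203, 78.65847778320312), 5.180663108825684) [0.64891355 0.16516529 0.00470421]
grab 6.1 [0.469  0.1612 0.099 ] [-0.8  1.  -0.9] 45.8 30.0
up 7.4 [0.4685 0.1606 0.2691] [-1.3  0.7 -1.5] 45.9 30.0
down 10.5 [0.6482 0.1651 0.0148] [ 0.3  0.1 -0.7] 45.6 30.0
free 12.5 [0.6474 0.1645 0.1488] [0.1 0.  0. ] 93.2 0.0
redC (array([0.42012881, 0.16791055]), np.float64(-1.5609170852210847), array([52., 18.]), np.float64(0.046392573655142044))
greenB (array([0.4668844 , 0.16339999]), np.float64(-0.06329002330573309), array([78., 47.]), np.float64(0.08891366228824282))
jar (((637.1800537109375, 174.12380981445312), (38.5478401184082, 13.095996856689453), 45.80010986328125), np.float64(0.0442673225003124))
```

View pics/a.png

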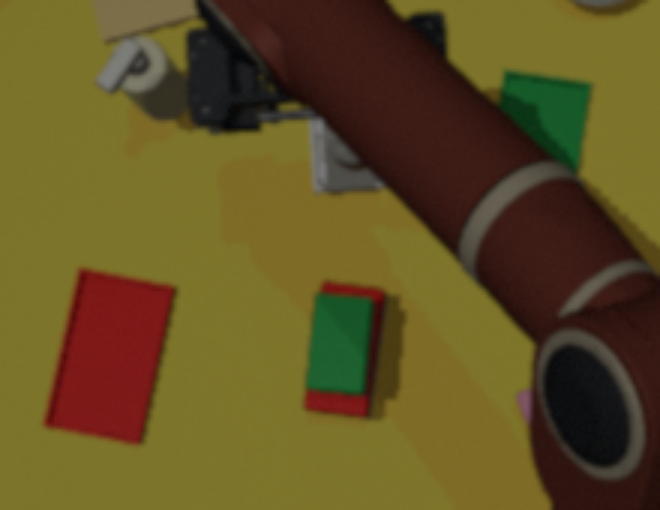

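The crop shows the jar removed and the white tray partly hidden by the arm. The green box sits undisturbed on the red case at about (113,230) in crop-third pixels. Green box next.

Run:
```python
from h import *
pick(.467,.163,.046,-.063)
place(.658,.0056,-.137)
go(.5,-.17,.27,.25)
p,W=look(); cv2.imwrite("pics/b.png",cv2.resize(p[130:300,140:360,::-1],None,fx=3,fy=3))
print("jar",rectz(W,(230,140,285,200),(.035,.055)))
print("green",rect(p,W,"green",(290,140,350,210),(.035,.055)))
print("redC",rect(p,W,"red",(225,205,285,285),(.03,.06)))
```

```text
grab 15.1 [0.4671 0.1633 0.0571] [0.4 0.6 0.8] 47.8 30.0
up 16.6 [0.4665 0.1626 0.2692] [-0.7  0.3 -0.5] 47.6 30.0
down 20.0 [0.6581 0.0057 0.0149] [-0.2  0.9 -1.4] 47.8 30.0
free 22.0 [0.6572 0.0052 0.1488] [ 0.5  0.5 -0.6] 93.1 0.0
jar (((648.8101196289062, 163.19532775878906), (44.00234603881836, 44.539886474609375), 27.879253387451172), np.float64(0.04587464880143055))
green (array([0.65911511, 0.00463177]), np.float64(-0.14763499818963266), array([82., 49.]), np.float64(0.04622886002161308))
redC (array([0.46620792, 0.16285968]), np.float64(-0.1212195028113002), array([106.,  53.]), np.float64(0.04662568533239675))
```

View pics/b.png

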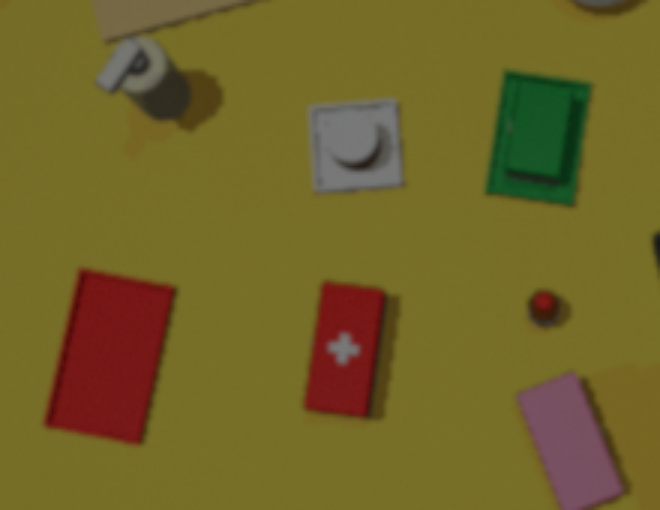

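The jar stands in the white tray at crop (355,140), and the green box lies in its tray at (540,130). The red case with the white cross is free at (343,348). Next come red, then lilac.

Run:
```python
from h import *
pick(.4662,.1628,.0005,-.121,grip=.032)
place(.460,.3686,-.176,grip=.032)
go(.5,.0,.27,0)
pick(.4772,-.1723,.046,.254)
place(.4711,-.3524,-.257)
go(.5,.05,.27,0)
p,W=look(); cv2.imwrite("pics/c.png",cv2.resize(p[130:330,140:510,::-1],None,fx=2,fy=2))
print("red",rect(p,W,"red",(140,200,215,290),(.035,.06)))
print("lilac",rect(p,W,"lilac",(425,210,495,285),(.035,.055)))
print("blueC",rect(p,W,"blue",(360,210,420,275),(.03,.06)))
```

```text
grab 26.1 [0.4665 0.1635 0.0137] [-0.6  1.4 -0.1] 53.8 30.0
up 27.9 [0.4658 0.1625 0.2693] [-0.1 -0.5 -2.7] 53.7 30.0
down 31.1 [0.4599 0.3685 0.0167] [-0.4 -1.2 -0.6] 53.9 30.0
free 33.0 [0.4596 0.3677 0.149 ] [ 0.  -0.5 -0.2] 93.3 0.0
grab 37.0 [ 0.4772 -0.1723  0.057 ] [-0.1 -0.   0.4] 47.9 30.0
up 38.6 [ 0.4766 -0.1723  0.2692] [ 1.3  0.2 -1.4] 48.1 30.0
down 41.7 [ 0.4712 -0.3524  0.0149] [ 0.7  0.7 -2.5] 47.7 30.0
free 43.7 [ 0.4701 -0.3523  0.1489] [-0.5  0.2 -0.3] 92.9 0.0
red (array([0.46079092, 0.36671494]), np.float64(-0.16677993063399427), array([110.,  56.]), np.float64(0.04974584775734825))
lilac (array([ 0.47161859, -0.353013  ]), np.float64(-0.2505806885491361), array([80., 49.]), np.float64(0.04591768421871001))
blueC (array([ 0.47960498, -0.17359267]), np.float64(0.1864852254612222), array([106.,  52.]), np.float64(0.0469513372845447))
```

View pics/c.png

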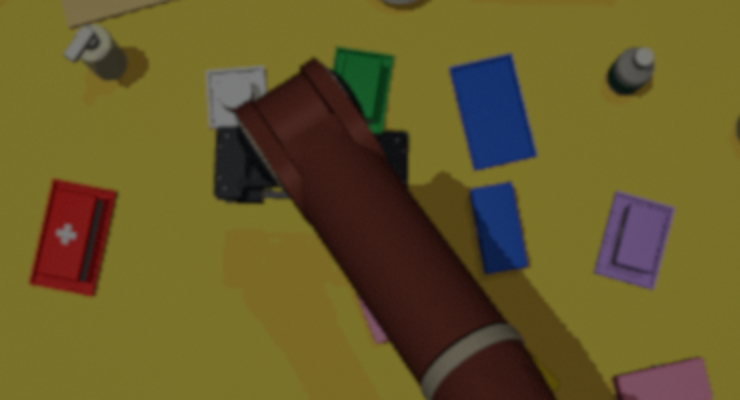

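The red case at (70,237) and the lilac box at (635,240) sit in their trays. The blue case is bare at (498,228), the one plain blue lid. Blue is last.

Run:
```python
from h import *
pick(.4796,-.1736,.0005,.186,grip=.032)
place(.6353,-.1688,.265,grip=.032)
go(.45,.04,.30,0)
p,W=look(); cv2.imwrite("pics/d.png",cv2.resize(p[130:330,140:510,::-1],None,fx=2,fy=2))
q,d=bot.capture("scene"); cv2.imwrite("pics/e.png",q[:,:,::-1])
print("blue",rect(p,W,"blue",(350,140,420,225),(.035,.06)))
```

```text
grab 48.0 [ 0.4796 -0.1738  0.0136] [ 0.1 -0.4  1.4] 53.8 30.0
up 49.8 [ 0.4791 -0.1736  0.2692] [ 0.1 -0.5 -3.3] 54.0 30.0
down 52.9 [ 0.6353 -0.1688  0.0167] [-1.  -0.3 -1.9] 53.9 30.0
free 54.8 [ 0.6344 -0.1691  0.1488] [0.9 0.6 0.2] 93.2 0.0
blue (array([ 0.63584027, -0.16999321]), np.float64(0.27496036372167115), array([111.,  55.]), np.float64(0.0496962654271087))
```

View pics/d.png

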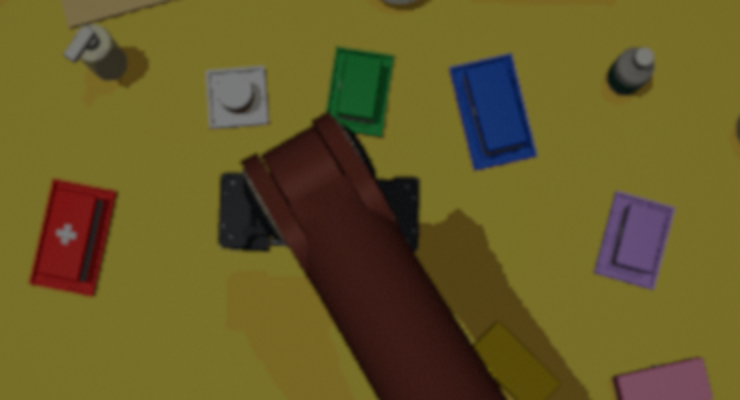

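View pics/e.png

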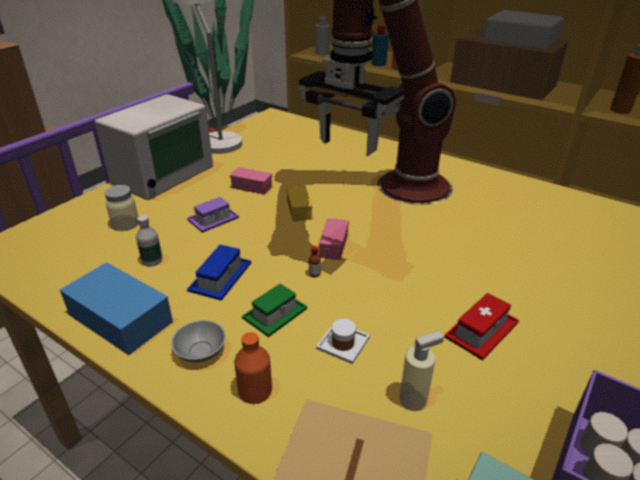

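Both views show all five things upright and flat inside their own trays. In the scene view they are red (483,322), jar (343,335), green (275,307), blue (219,270) and lilac (212,213). The look-alikes stand where they were.

```bash
python3 -c "
from bench import bot
print(bot.job_done())"
```

```text
the job is handed in; nothing more can be done
None
```

Job handed in: the red and blue cases, the green and lilac boxes and the salve jar each stand upright and flat in the tray of their own lid colour, after about 55 s of the 128 s allowed, with the pink and yellow look-alikes left alone.

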